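# Lift the tray out of the tool box and hold it level

### The arm

A 7-joint arm with a two-finger parallel gripper is mounted at the origin on a cart in front of the work surface, level with it; the furniture and walls round the work are solid. World frame = base frame: x ahead of the robot, y to its left, z up, the work surface at z = 0. Lengths are in m, angles in rad, forces in N, time in s.
With the tool pointing down it reaches from about 0.4 to 0.85 m from the base axis. Payload 10.4 kg.
Tool frame: the origin (TCP) lies between the finger pads; the fingertips stand ahead of it and the grasp point (between the pads) lies 6 mm ahead of it (finger_overhang is the z of the fingertips in the tool frame, in m); z points along the fingers, y is the direction in which the jaws open and shut (so a half turn about z gives the same grasp; the last joint's range is limited). The gripper opens to 85 mm and grips with 20 to 120 N. Pads are 22 mm wide; open, the fingers measure 114 mm over their backs; the gripper's body (76 mm by 85 mm) begins 54 mm behind the grasp point. The pads swing forward as they close: fully open they stand 13 mm farther back than shut.
Start: joints at [-1.194, 0.332, -0.065, 1.46, 0.022, 1.35, -0.088], TCP at [0.243, 0.576, 0.256] pointing down, gripper open.
Joint ranges: [-2.6, 2.6], [-0.5, 2.12], [-1.47, 1.34], [0.16, 2.42], [-1.27, 4.41], [0.06, 2.06], [-2.6, 2.6]. Speed limits (rad/s): [2.22, 2.22, 2.79, 2.79, 3.14, 3.14, 3.14].

### API

Orientations are given as a unit quaternion [x, y, z, w].
In Python, from workcell import * gives the robot as it stands.
- The arm moves only by the shell command python3 -m creep 'ROWS' [FORCE]. ROWS is JSON, a list of rows, each a list of 7 numbers: the turn, a rotation vector about the tool's x, y, z in rad, then the shift along the tool's x, y, z in mm, then the closure in counts, from 0 (fully open) to 255 (shut). In form: [[wx, wy, wz, dx, dy, dz, claw], ...]. A call has 1 to 8 rows; each row shifts and turns the commanded pose from where the row before left it, along the tool's axes as they then stand; what a row does not reach is not made up. A row lasts 1/10 s, in which the tool goes at most 50 mm and 8.59 degrees, less where a joint would pass 70% of its speed; a pose out of reach is approached as far as the arm can. A call is refused whole if a number of a shift passes 50 or a number of a turn 0.15, either way. A call with a gripper value outside its range is refused whole. The fingers move at their own pace and stop on an object; FORCE is the grip in N (left out, the last holds). Time passes only in rows, so rows that do not move let the fingers close. It gives the time, the measured TCP pose, the force and the opening at its end, in the units of the state.
- get_obs(): the state, without advancing time (a new reading comes with each control period).
- camera(name): name is "scene" or "top" or "wrist"; returns (picture, depth): 480x640x3 uint8, blue, green, red; 480x640 float32, m along the optical axis (not along the pixel's ray), 0 where there is no reading.
- camera_model(name): a dict with "camera_matrix" (3x3 intrinsics, pixels), "k1" (the pictures are not rectified: a ray, as slopes to the right and down, at radius r is drawn at 1 + k1 r^2 times it, then the intrinsics apply), "R" (3x3) and "t" (3): a world point X has camera coordinates R X + t; the wrist camera has in their place "mount" (4x4, takes a point from camera to tool coordinates, whose origin is the TCP and whose axes are the flange's). Camera axes: x right, y down, z forward; pixel columns grow to the right and rows downward; lengths in m; the calibration is good to about 2 mm. A picture is of the moment at which its call begins: read the wrist's pose just before it. camera_model takes no time and is no camera call.
- hand_in(): hands the job in, once; it reports no verdict.
The state is a dict: "clock": time; "joint_pos": joint angles; "joint_velocities": joint speeds; "tau": joint torques, N m; "position": TCP position; "ee_rot": TCP orientation; "ft_force": force on the tool from outside, world axes, zero at the start; "torque": the same for the moment, N m; "grip_width": opening from 0.0 (shut) to 1.0 (fully open).
Only numpy, scipy, OpenCV 4.12 (cv2) and the standard library are available. Lean on these libraries where they do the work, as an engineer would, in place of code of your own. Each camera call takes 0.05 s, during which the arm holds its last target.

### The job

I want to get at the pliers in the bottom of the small grey tool box. Swing its lid up by the front tab until it stands a little past upright, about 100 degrees from closed, where its stiff hinge keeps it out of the way; then take the tray by its black bar handle and raise it straight up until its bottom is about 100 mm above the rim of the box. Finish while still holding the tray there over the box, level and steady with the padlock and the sanding block still in it: do not put it down or let go, and leave the things round the box alone.

Things in the scene. Friction and masses are not known exactly. Their poses are not given: they have to be found in the camera images.
- toolbox: Small grey sheet-steel tool box, fixed on the bench, long side roughly away from the robot (yaw -1.75 to -1.4). Origin at the centre of its underside, z up; 170 (x) by 220 (y) by 110 mm (rim at z = 110), walls 4 mm. -x: front with the tab, to the robot's left; the lid hinge runs along y at its back (+x). Side grips stand out 13 mm at the ends; ledges carry the tray.
- lid (a joint): Opening angle of the lid (rad): 0 closed, 1.57 upright, stop at 2.3; starts closed or a little ajar. Stiff friction hinge (0.6 N m, lid 0.35 kg): the lid stays at whatever angle it is left, and takes about 2 to 5 N at the tab to move. The lid is 172 mm deep from hinge to front, 223 mm wide, 32 mm high above the rim, with a flat carrying bail on top (to 38 mm).
- lid_hinge (a point): On the hinge line of the lid, middle of the box's back rim: 85 mm behind the box's origin and 110 mm above its underside. Its axes turn with the lid: y along the hinge (the lid opens turning about +y), -x from the hinge along the lid to its front edge.
- lid_tab (a point): Grasp point on the steel tab at the middle of the lid's front edge, 198 mm from the hinge line; turns with the lid, axes as lid_hinge. The tab lies in the plane of the lid's lower edge, stands 40 mm out from the lid's front, is 36 mm wide (along y) and 5 mm thick, with a 10 mm padlock hole; this point is 14 mm from its free end and 27 mm from the lid. With fingers on its two side edges (closing along y) the tab can turn between them as the lid swings.
- tray: Open aluminium tray inside the box, 0.3 to 0.5 kg, with what it carries under 0.9 kg. Origin at the centre of its underside, z up, x and y as the box's: 154 (x) by 204 (y) by 40 mm high, walls 3 mm, about 4 mm of play to the box on each side; its underside starts 48 mm above the box's underside. A wall along x at y = 0 splits it into a +y (farther from the robot) and a -y (nearer) compartment; above that wall runs the bar handle.
- tray_handle (a point): Centre of the black bar handle of the tray, 72 mm above the tray's underside: bar 120 mm long along the tray's x (front to back), 16 mm wide (y), 18 mm high; top 129 mm above the bench while the tray sits in the box. Below the bar there are 23 mm of air over the middle wall, and two thin round uprights at x = +-50 mm.
- padlock_1: Brass padlock, 0.13 to 0.21 kg, 69 x 42 x 21 mm, lying loose in the -y (nearer) compartment of the tray. Origin at the centre of its underside.
- sanding_block: Rubber sanding block, about 0.13 kg, 63 x 106 x 27 mm, lying loose in the +y (farther) compartment of the tray, its long side along the tray's x. Origin at the centre of its underside.
- tape_measure: Tape measure, 41 x 89 x 65 mm, standing on the bench beside the box, to be left alone. Origin at the centre of its underside.
- drink_can: Drink can, 66 mm across, 115 mm high, standing on the bench beside the box, to be left alone. Origin at the centre of its underside.
- screwdriver: Screwdriver, 214 mm long, 27 mm wide, 24 mm high, lying on the bench to the right of the box, to be left alone. Origin at the centre of its underside; handle to its +y.

How it is judged:
On the way, in this order (a step that is already met when the one before it is completed fails the run):
1. the lid stands a little past upright (90 to 110 degrees) while the tray still sits in the box (value of joint lid between 1.57 and 1.92 rad and height (world z) of tray below 0.06 m), for 0.3 s.
2. the tray has been raised clear of the box, held in the fingers (height (world z) of tray above 0.17 m and contact force between the fingers and tray above 1 N), for 0.2 s.
At the end, for the whole second after the job is handed in: Held by the fingers alone, the tray hangs over the box (within 60 mm seen from above), underside 60 to 160 mm above the rim, tilted under 6 degrees, still (under 20 mm/s, 0.1 rad/s), padlock and block each in its compartment; the lid stands at 90 to 110 degrees (1.57 to 1.92) (all of step 2 and height (world z) of tray below 0.27 m and horizontal distance between tray and toolbox below 0.06 m and value of joint lid between 1.57 and 1.92 rad and x of padlock_1 in the frame of tray between -0.075 and 0.075 m and y of padlock_1 in the frame of tray between -0.1 and 0 m and z of each of padlock_1, sanding_block in the frame of tray below 0.03 m and x of sanding_block in the frame of tray between -0.075 and 0.075 m and y of sanding_block in the frame of tray between 0 and 0.1 m and angle between tray's own z axis and vertical below 0.105 rad and linear speed of tray below 0.02 m/s and angular speed of tray below 0.1 rad/s and velocity of joint lid below 0.05 rad/s and contact force between tray and toolbox below 0.1 N); the arm keeps its last pose, push and grip.
It fails at once if the tray is tipped by more than 17 degrees (angle between tray's own z axis and vertical above 0.3 rad).
It fails at once if the tape measure beside the box is moved by more than 30 mm (distance of tape_measure from where it was at the start of the episode above 0.03 m).
It fails at once if the drink can beside the box is moved by more than 30 mm (distance of drink_can from where it was at the start of the episode above 0.03 m).
It fails at once if the screwdriver beside the box is moved by more than 30 mm (distance of screwdriver from where it was at the start of the episode above 0.03 m).
It also fails if it takes over 61 s, if anything falls off the work surface, if the arm or the gripper's body presses on something with over 40 N, if the wrist force passes 120 N, or if a joint passes its speed limit or range.

## Working session

There is one attempt and no reset: what is moved stays moved. The work goes in short steps, Python scripts to look and compute and a shell command to move; the robot and the scene stay as the last step left them, time stands still between calls to the robot, and variables do not carry over. Pictures are saved under pics/ and viewed, and the job is handed in when it is done.

```bash
ls; mkdir -p pics
python3 - <<'E'
from workcell import *
import cv2, numpy as np
o=get_obs(); print(o)
for n in ["scene","top","wrist"]:
    p,d=camera(n); cv2.imwrite(f"pics/{n}0.png",p); np.save(f"pics/{n}0.npy",d)
    m=camera_model(n); print(n,m)
E
```

```text
pics
{'clock': 0.0, 'joint_pos': array([-1.19360739,  0.33288332, -0.06469909,  1.46098197,  0.02159513,
        1.34986334, -0.08852142]), 'joint_velocities': array([-1.71669721e-04, -1.33346229e-03, -2.91632375e-04,  1.16209112e-03,
       -1.09468902e-03,  7.65437474e-04, -9.49441130e-05]), 'tau': array([-1.94413115e-03, -6.25448656e+01,  4.74607525e-02, -3.91596794e+01,
        1.60097791e-02,  9.84658574e-03,  3.25253143e-05]), 'position': array([0.24313285, 0.57539444, 0.25548933]), 'ee_rot': array([ 1.98566585e-01,  9.80087135e-01, -7.11518463e-04, -1.12373415e-04]), 'ft_force': array([ 0.30582929, -0.19415637, -0.29118597]), 'torque': array([ 0.01130735, -0.02719802, -0.00190697]), 'grip_width': 0.9969749800730459}
scene {'camera_matrix': array([[579.75716055,   0.        , 325.55973477],
       [  0.        , 579.75716055, 245.97498338],
       [  0.        ,   0.        ,   1.        ]]), 'k1': 0.005170386788902245, 'R': array([[-0.50726154, -0.8617879 , -0.00271103],
       [-0.60831433,  0.36028788, -0.70721024],
       [ 0.61044198, -0.3570914 , -0.70699811]]), 't': arra
[... 305 characters left out ...]
 [-0.9777808 ,  0.02340829, -0.2083189 ],
       [ 0.20817962, -0.00826414, -0.9780557 ]]), 't': array([0.00593221, 0.44950686, 1.30215331])}
wrist {'camera_matrix': array([[396.23010763,   0.        , 326.21475036],
       [  0.        , 396.23010763, 230.89555279],
       [  0.        ,   0.        ,   1.        ]]), 'k1': -0.010408945007330977, 'mount': array([[-6.47718453e-04, -9.59286668e-01, -2.82433477e-01,
         7.21042298e-02],
       [ 9.99999692e-01, -7.46286497e-04,  2.41417675e-04,
         7.14421013e-04],
       [-4.42365047e-04, -2.82433233e-01,  9.59286856e-01,
        -1.16861217e-01],
       [ 0.00000000e+00,  0.00000000e+00,  0.00000000e+00,
         1.00000000e+00]])}
```

View pics/top0.png

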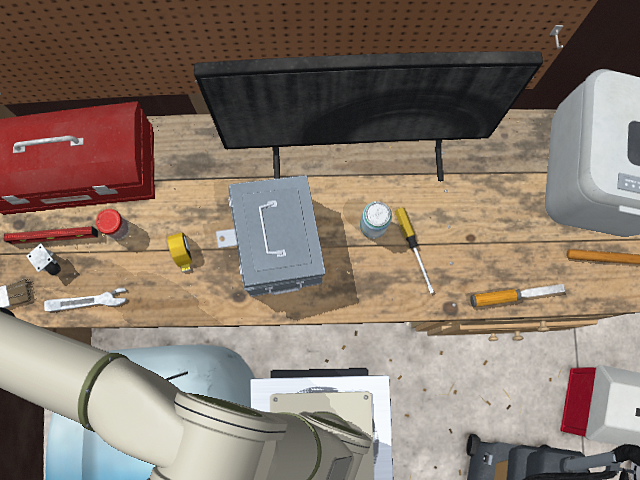

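View pics/scene0.png

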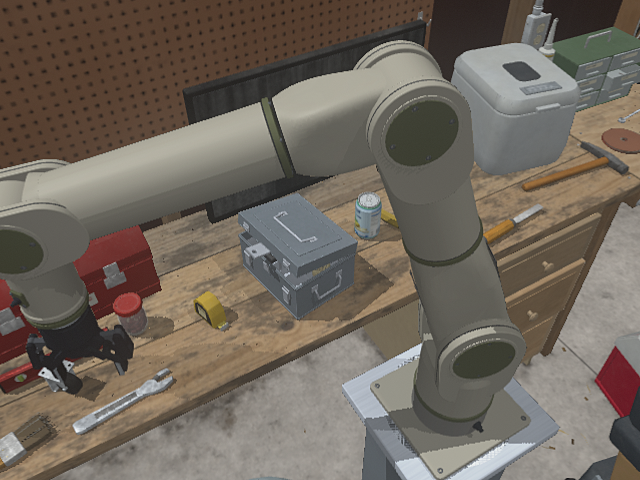

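```bash
cat > h.py <<'E'
import numpy as np, cv2
from workcell import *
from scipy.spatial.transform import Rotation as Rn
def rays(n,uv):
    m=camera_model(n); K=m["camera_matrix"]
    d=np.array([m["k1"],0,0,0,0])
    return cv2.undistortPoints(np.array(uv,float).reshape(-1,1,2),K,d).reshape(-1,2)
def camT(n,o=None):
    m=camera_model(n)
    if n=="wrist":
        T=np.eye(4);T[:3,:3]=Rn.from_quat(o["ee_rot"]).as_matrix();T[:3,3]=o["position"]
        return T@m["mount"]
    T=np.eye(4);T[:3,:3]=m["R"];T[:3,3]=m["t"];return np.linalg.inv(T)
def px2w(n,uv,z,o=None):
    r=rays(n,uv);z=np.atleast_1d(z)
    P=np.c_[r*z[:,None],z]
    T=camT(n,o);return P@T[:3,:3].T+T[:3,3]
def cloud(n,d,o=None):
    v,u=np.mgrid[0:480,0:640]
    return px2w(n,np.c_[u.ravel(),v.ravel()],d.ravel(),o).reshape(480,640,3)
def w2px(n,X,o=None):
    T=np.linalg.inv(camT(n,o));m=camera_model(n)
    P=np.atleast_2d(X)@T[:3,:3].T+T[:3,3]
    return cv2.projectPoints(P,np.zeros(3),np.zeros(3),m["camera_matrix"],np.array([m["k1"],0,0,0,0]))[0].reshape(-1,2)
def show(n,name,o=None,crop=None,s=1):
    p,d=camera(n);np.save(f"pics/{name}.npy",d);q=p if crop is None else p[crop[1]:crop[3],crop[0]:crop[2]]
    cv2.imwrite(f"pics/{name}.png",cv2.resize(q,None,fx=s,fy=s));return p,d
E
python3 - <<'E'
from h import *
np.set_printoptions(precision=4,suppress=True)
d=np.load("pics/top0.npy");C=cloud("top",d)
for nm,uv in dict(c1=(232,187),c2=(303,181),c3=(320,279),c4=(246,288),mid=(285,235),tab=(222,240),tab2=(232,239),can=(376,213),scr1=(404,214),scr2=(432,291),tape=(180,255),bench=(340,240),bench2=(205,260)).items():
    print(nm,C[uv[1],uv[0]])
p=cv2.imread("pics/top0.png");cv2.imwrite("pics/top0c.png",cv2.resize(p[160:310,150:450],None,fx=2.6,fy=2.6,interpolation=cv2.INTER_CUBIC))
# lid plane
M=np.zeros((480,640),bool);M[195:275,250:262]=1;M[195:275,290:305]=1
P=C[M];A=np.c_[P[:,:2],np.ones(len(P))];c=np.linalg.lstsq(A,P[:,2],rcond=None)[0];print("plane",c,np.std(A@c-P[:,2]))
# tops by mask z
Z=C[...,2]
m=(Z>0.12)&(Z<0.2)&(C[...,0]>0.35)&(C[...,0]<0.8)&(abs(C[...,1])<0.25)
n,l,st,ce=cv2.connectedComponentsWithStats(m.astype(np.uint8))
for i in range(1,n):
    if st[i,4]>300:
        r=cv2.minAreaRect(C[l==i][:,:2].astype(np.float32)*1000);print(r,st[i])
E
```

```text
c1 [0.554  0.1775 0.1728]
c2 [0.5738 0.0261 0.1413]
c3 [ 0.3671 -0.0063  0.0702]
c4 [0.3455 0.155  0.1061]
mid [0.4499 0.0663 0.1557]
tab [0.477  0.2249 0.0023]
tab2 [0.4449 0.1796 0.1516]
can [ 0.5051 -0.1337  0.1128]
scr1 [ 0.5252 -0.2104  0.0236]
scr2 [ 0.3412 -0.2689  0.0087]
tape [0.4322 0.3136 0.055 ]
bench [ 0.4719 -0.0574 -0.0052]
bench2 [0.4293 0.2654 0.0017]
plane [-0.5197  0.0084  0.3964] 0.07326998155253212
((692.8436279296875, -16.8895263671875), (9.082995414733887, 466.2882080078125), 1.190232515335083) [ 214  115  215   24 2946]
((460.9371337890625, 106.73271942138672), (225.1159210205078, 215.50726318359375), 8.989459991455078) [ 216  176  110  108 8642]
```

View pics/top0c.png

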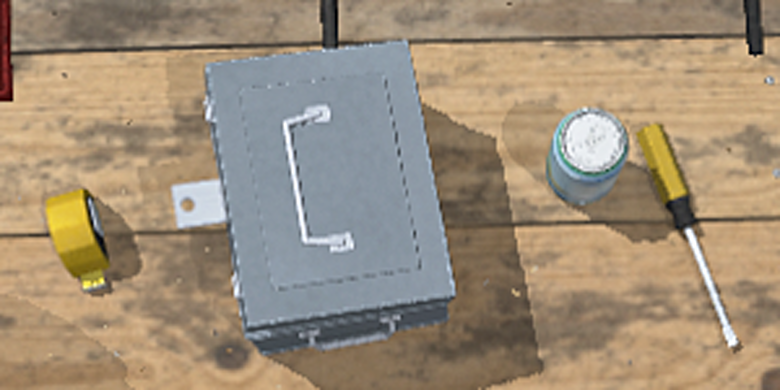

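Run:
```python
import cv2
p=cv2.imread("pics/scene0.png");cv2.imwrite("pics/scene0c.png",cv2.resize(p[180:340,180:420],None,fx=3.3,fy=3.3,interpolation=cv2.INTER_CUBIC))
```

```text
(no output)
```

View pics/scene0c.png

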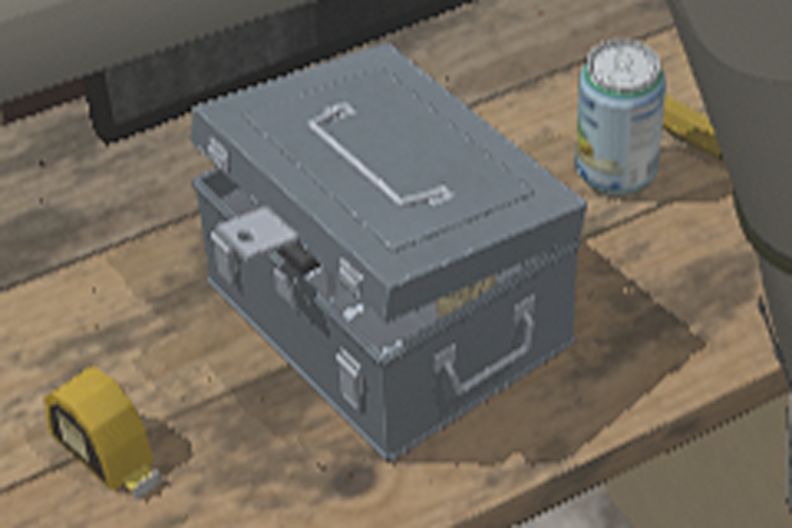

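```bash
cat >> h.py <<'E'
def lidpts(p,L):
    x,y,yaw,a=p; R=Rn.from_euler('z',yaw).as_matrix()
    Ry=Rn.from_euler('y',a).as_matrix()
    return (np.array([0.085,0,0.11])+np.atleast_2d(L)@Ry.T)@R.T+np.array([x,y,0])
E
python3 - <<'E'
from h import *
from scipy.optimize import least_squares
np.set_printoptions(precision=4,suppress=True)
L=np.array([[-.172,.1115,.032],[0,.1115,.032],[0,-.1115,.032],[-.172,-.1115,.032],[-.212,.018,0.0],[-.212,-.018,0.0]])
t=np.array([(229.2,184.6),(306.9,175.8),(325,273.5),(243.5,285.4),(215.8,231.2),(217.7,247.7)])
s=np.array([(238.5,212.7),(299.7,193),(357.6,242.4),(298.2,267.3),(243.9,249),(251.6,259.2)])
def f(p):
    P=lidpts(p,L);Q=lidpts([p[0],p[1],p[2],0],[[-.17,-.11,-.11]])
    return np.r_[(w2px("top",P)-t).ravel(),(w2px("scene",P)-s).ravel(),(w2px("scene",Q)-[[297.6,319.4]]).ravel()]
r=least_squares(f,[.46,.1,-1.6,.2],loss='soft_l1');print(r.x);print(f(r.x).reshape(-1,2))
p=r.x
print("tab",lidpts(p,[[-.198,0,0]]),"hinge",lidpts(p,[[0,0,0]]))
for n in("top","scene"):
    C=cloud(n,np.load(f"pics/{n}0.npy")); 
    g=np.array([[x,y,.032] for x in np.linspace(-.16,-.03,8) for y in np.linspace(-.095,.095,8)])
    g=np.r_[g[abs(g[:,0]+.086)>.03]]
    uv=np.round(w2px(n,lidpts(p,g))).astype(int);P=C[uv[:,1],uv[:,0]]
    print(n,np.median(P-lidpts(p,g),0),np.abs(P-lidpts(p,g)).max())
E
```

```text
[ 0.4619  0.0901 -1.4276  0.1839]
[[ 0.083  -0.7388]
 [ 0.5781  0.0908]
 [-0.3195  1.4647]
 [ 0.3217  0.5968]
 [ 0.102   0.6346]
 [ 0.3891  0.3582]
 [-0.8554 -1.7897]
 [-1.9983 -1.2756]
 [-0.0731 -0.8069]
 [-2.0749 -0.5098]
 [ 0.6094  0.9909]
 [ 2.0898  0.0824]
 [-1.3193  0.2918]]
tab [[0.4463 0.1986 0.1462]] hinge [[0.4741 0.0059 0.11  ]]
top [-0.0002 -0.      0.0004] 0.008425091151058967
scene [-0.0011  0.0003  0.001 ] 0.917022069975203
```

```bash
cat >> h.py <<'E'
BOX=np.array([.4619,.0901,-1.4276])
def rel(target,yaw=BOX[2],o=None):
    """remaining rotvec (tool axes) and shift mm (axes of the aligned tool: box -x, box +y, down)"""
    o=o or get_obs()
    R=Rn.from_quat(o["ee_rot"])
    ax=Rn.from_matrix(np.c_[[-np.cos(yaw),-np.sin(yaw),0],[-np.sin(yaw),np.cos(yaw),0],[0,0,-1]])
    e=np.array(target)-o["position"]
    return (R.inv()*ax).as_rotvec(), ax.inv().apply(e)*1000, R.inv().apply(e)*1000
E
python3 - <<'E'
from h import *
import workcell
print([k for k in dir(workcell) if not k.startswith('_')])
try: print(finger_overhang)
except Exception as e: print(e)
print(rel([.4463,.1986,.152]))
E
```

```text
['MotionError', 'camera', 'camera_model', 'finger_overhang', 'get_obs', 'hand_in']
0.025
(array([-9.26564600e-04,  5.67631896e-04,  1.02784817e+00]), array([-402.02979716,  147.26822478,  103.69618512]), array([-333.7992695 , -268.01778087,  103.98703506]))
```

```bash
python3 -m creep '[[0,0,0.128,0,0,0,0],[0,0,0.128,0,0,0,0],[0,0,0.128,0,0,0,0],[0,0,0.128,0,0,0,0],[0,0,0.128,0,0,0,0],[0,0,0.128,0,0,0,0],[0,0,0.128,0,0,0,0],[0,0,0.13,0,0,0,0]]'; python3 -c "
from h import *
print(rel([.4463,.1986,.152]))"
```

```text
clock: 0.95
position: [0.2432, 0.5756, 0.256]
ee_rot: [0.656, 0.755, -0.0, 0.0]
ft_force: [-0.3, 0.0, 0.1]
grip_width: 0.995
(array([-0.00023151,  0.00047952, -0.00344344]), array([-402.1254695 ,  147.2302253 ,  104.00270777]), array([-401.56615813,  148.63805313,  104.16115153]))
```

```bash
python3 -m creep '[[0,0,0,-40,15,0,0],[0,0,0,-40,15,0,0],[0,0,0,-40,15,0,0],[0,0,0,-40,15,0,0],[0,0,0,-40,15,0,0],[0,0,0,-40,15,0,0],[0,0,0,-40,15,0,0],[0,0,0,-40,14,0,0]]'; python3 -m creep '[[0,0,0,-40,15,0,0],[0,0,0,-40,13,0,0],[0,0,0,0,0,0,0],[0,0,0,0,0,0,0]]'; python3 -c "
from h import *
print(rel([.4463,.1986,.152]))
o=get_obs();show('wrist','w1',o)
print(w2px('wrist',lidpts([*BOX,.1839],[[-.198,0,0],[-.212,.018,0],[-.212,-.018,0],[-.172,.1115,.032]]),o))"
```

```text
clock: 1.75
position: [0.4078, 0.2746, 0.2563]
ee_rot: [0.654, 0.756, 0.0, -0.0]
ft_force: [0.4, 0.7, 0.3]
grip_width: 1.003
clock: 2.15
position: [0.4467, 0.2005, 0.2562]
ee_rot: [0.655, 0.756, 0.0, -0.0]
ft_force: [-0.8, 0.7, 0.3]
grip_width: 0.999
(array([-0.00018363, -0.00033203, -0.00035482]), array([ -1.8327015 ,  -0.64776276, 104.23941418]), array([ -1.86753882,  -0.6279649 , 104.238917  ]))
[[324.96711992 243.12706809]
 [355.61503866 222.11884023]
 [294.21074085 222.19635869]
 [523.47716577 310.78700482]]
```

View pics/w1.png

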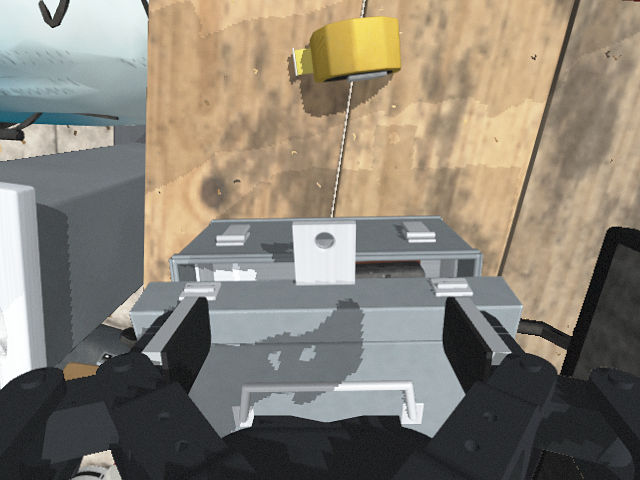

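```bash
python3 -m creep '[[0,0,0,-2,-1,25,70],[0,0,0,0,0,30,70],[0,0,0,0,0,25,70],[0,0,0,0,0,15,70],[0,0,0,0,0,10,70],[0,0,0,0,0,0,70]]' 30; python3 -c "
from h import *
print(rel([.4463,.1986,.152]))
show('wrist','w2')"
```

```text
clock: 2.8
position: [0.4448, 0.1997, 0.1502]
ee_rot: [0.653, 0.757, -0.001, -0.0]
ft_force: [-0.5, 0.5, 0.6]
grip_width: 0.725
(array([-0.00189967,  0.0008231 ,  0.00355888]), array([-1.32514639,  1.30007697, -1.77496888]), array([-1.33122035,  1.29197696, -1.77633768]))
```

View pics/w2.png

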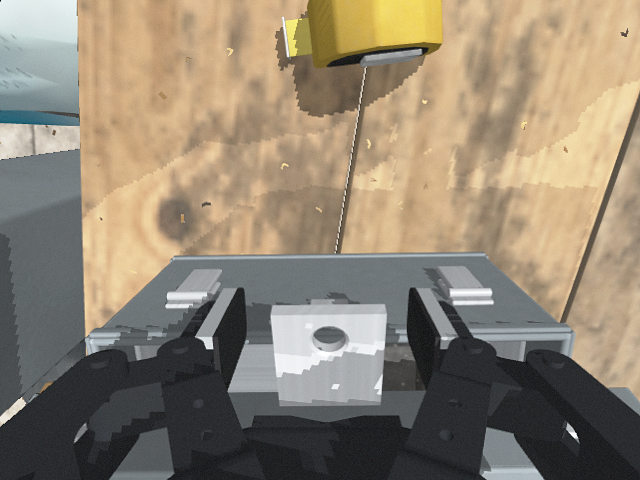

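```bash
python3 -m creep '[[0,0,0,0,1,0,150],[0,0,0,0,0,0,200],[0,0,0,0,0,0,200],[0,0,0,0,0,0,200],[0,0,0,0,0,0,200]]' 30; python3 -c "
from h import *
print(rel([.4463,.1986,.152]),get_obs()['torque'])
show('wrist','w3')"
```

```text
clock: 3.35
position: [0.4457, 0.1997, 0.1516]
ee_rot: [0.654, 0.757, -0.0, -0.001]
ft_force: [-6.6, 0.4, 1.7]
grip_width: 0.411
(array([-0.00191884, -0.00072168,  0.00267921]), array([-1.19103395,  0.43165944, -0.40903751]), array([-1.19188933,  0.42768077, -0.41072183])) [0.10025044 1.21585894 0.11495464]
```

View pics/w3.png

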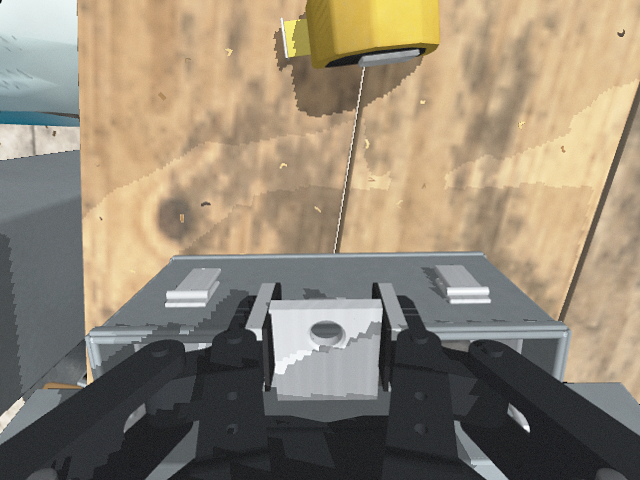

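```bash
python3 -c "
import numpy as np
a=.184+np.arange(33)*(1.745-.184)/32
x=np.diff(198*np.cos(a));z=-np.diff(198*np.sin(a))
for i in range(32):print('[0,0,0,%.1f,0,%.1f,200],'%(x[i],z[i]),end='\n' if i%8==7 else '')"
```

```text
[0,0,0,-2.0,0,-9.4,200],[0,0,0,-2.5,0,-9.3,200],[0,0,0,-2.9,0,-9.2,200],[0,0,0,-3.4,0,-9.1,200],[0,0,0,-3.8,0,-8.9,200],[0,0,0,-4.2,0,-8.7,200],[0,0,0,-4.6,0,-8.5,200],[0,0,0,-5.0,0,-8.2,200],
[0,0,0,-5.4,0,-8.0,200],[0,0,0,-5.8,0,-7.7,200],[0,0,0,-6.2,0,-7.4,200],[0,0,0,-6.5,0,-7.1,200],[0,0,0,-6.9,0,-6.8,200],[0,0,0,-7.2,0,-6.4,200],[0,0,0,-7.5,0,-6.1,200],[0,0,0,-7.8,0,-5.7,200],
[0,0,0,-8.1,0,-5.3,200],[0,0,0,-8.3,0,-4.9,200],[0,0,0,-8.5,0,-4.5,200],[0,0,0,-8.8,0,-4.1,200],[0,0,0,-8.9,0,-3.6,200],[0,0,0,-9.1,0,-3.2,200],[0,0,0,-9.3,0,-2.8,200],[0,0,0,-9.4,0,-2.3,200],
[0,0,0,-9.5,0,-1.8,200],[0,0,0,-9.6,0,-1.4,200],[0,0,0,-9.6,0,-0.9,200],[0,0,0,-9.6,0,-0.4,200],[0,0,0,-9.7,0,0.0,200],[0,0,0,-9.6,0,0.5,200],[0,0,0,-9.6,0,1.0,200],[0,0,0,-9.5,0,1.4,200],
```

```bash
python3 -m creep '[[0,0,0,-2,0,-9.5,200],[0,0,0,-2.5,0,-9.5,200],[0,0,0,-3,0,-9,200],[0,0,0,-3.5,0,-9,200],[0,0,0,-4,0,-9,200],[0,0,0,-4,0,-8.5,200],[0,0,0,-4.5,0,-8.5,200],[0,0,0,-5,0,-8.5,200]]'; python3 -c "
from h import *
print(rel(lidpts([*BOX,.574],[[-.198,0,0]])[0]+[0,0,.006]))
show('wrist','w4')"
```

```text
clock: 4.2
position: [0.4505, 0.17, 0.2232]
ee_rot: [0.654, 0.756, -0.001, -0.0]
ft_force: [-4.0, -2.5, -7.4]
grip_width: 0.415
(array([-0.00135907,  0.00063916,  0.00135089]), array([ 0.59857631, -0.09751715, -0.29087171]), array([ 0.59852177, -0.09710406, -0.29112203]))
```

View pics/w4.png

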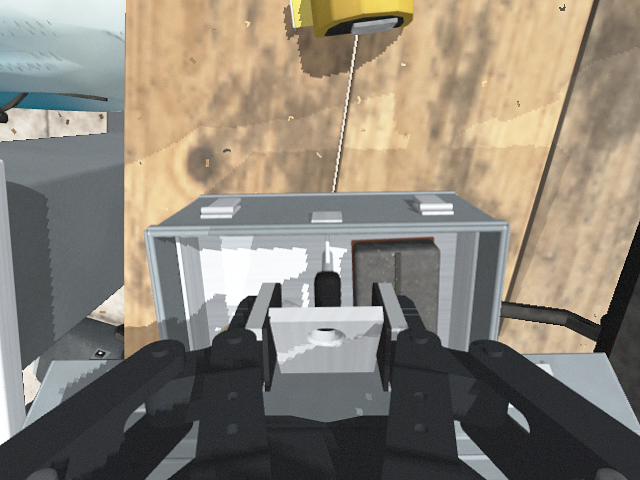

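Lid is rising with the tab centred between the pads (tab at ~(327,340)); the tray and block are visible beneath. Continue the arc.

```bash
python3 -m creep '[[0,0,0,-5.5,0,-8,200],[0,0,0,-6,0,-7.5,200],[0,0,0,-6,0,-7.5,200],[0,0,0,-6.5,0,-7,200],[0,0,0,-7,0,-7,200],[0,0,0,-7,0,-6.5,200],[0,0,0,-7.5,0,-6,200],[0,0,0,-8,0,-5.5,200]]' && python3 -m creep '[[0,0,0,-8,0,-5.5,200],[0,0,0,-8.5,0,-5,200],[0,0,0,-8.5,0,-4.5,200],[0,0,0,-9,0,-4,200],[0,0,0,-9,0,-3.5,200],[0,0,0,-9,0,-3,200],[0,0,0,-9,0,-3,200],[0,0,0,-9.5,0,-2.5,200]]'; python3 -c "
from h import *
print(rel(lidpts([*BOX,1.355],[[-.198,0,0]])[0]+[0,0,.006]))
show('wrist','w5')"
```

```text
clock: 5.05
position: [0.4589, 0.1176, 0.2784]
ee_rot: [0.654, 0.756, 0.0, 0.0]
ft_force: [-2.4, 0.4, -10.0]
grip_width: 0.412
clock: 5.85
position: [0.47, 0.0482, 0.3096]
ee_rot: [0.654, 0.757, 0.001, 0.001]
ft_force: [9.3, 3.2, -11.8]
grip_width: 0.415
(array([ 0.00328219, -0.00074022,  0.0021582 ]), array([ 0.06232188, -2.01718847,  0.23394022]), array([ 0.0665053 , -2.0178065 ,  0.22736608]))
```

View pics/w5.png

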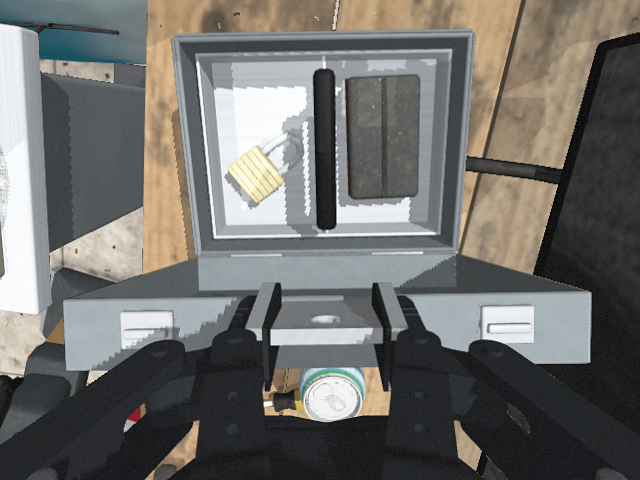

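```bash
python3 -m creep '[[0,0,0,-9.5,-0.5,-2,200],[0,0,0,-9.5,-0.5,-1.5,200],[0,0,0,-9.5,-0.5,-1,200],[0,0,0,-9.5,-0.5,-0.5,200],[0,0,0,-9.5,0,0,200],[0,0,0,-9.5,0,0.5,200],[0,0,0,-9.5,0,1,200],[0,0,0,-9.5,0,1.5,200]]' && python3 -m creep '[[0,0,0,0,0,0,200],[0,0,0,0,0,0,200]]'; python3 -c "
from h import *
print(rel(lidpts([*BOX,1.745],[[-.198,0,0]])[0]+[0,0,.006]))
show('scene','s6')"
```

```text
clock: 6.7
position: [0.4817, -0.0261, 0.3134]
ee_rot: [0.653, 0.757, 0.005, 0.003]
ft_force: [22.1, 8.6, -4.3]
grip_width: 0.413
clock: 6.9
position: [0.4819, -0.0273, 0.3133]
ee_rot: [0.654, 0.757, 0.004, 0.004]
ft_force: [23.9, 2.8, -7.7]
grip_width: 0.41
(array([0.01152974, 0.00099958, 0.0019423 ]), array([-0.30998289, -3.0565391 ,  2.2537552 ]), array([-0.30178519, -3.08291645,  2.2186674 ]))
```

View pics/s6.png

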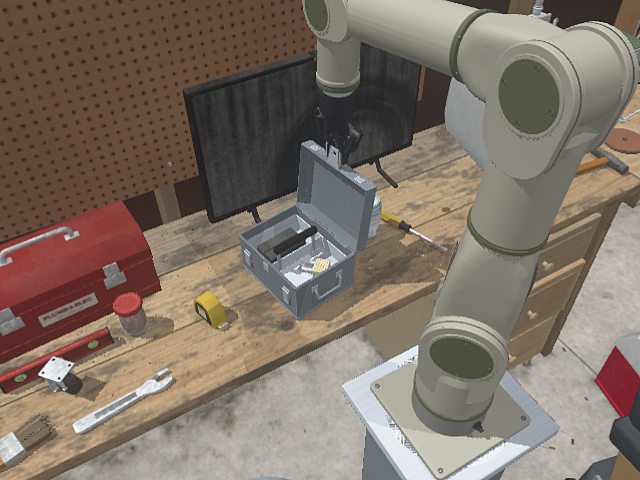

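```bash
python3 -m creep '[[0,0,0,0,2,0,150],[0,0,0,0,2,0,90],[0,0,0,0,0,0,70],[0,0,0,0,0,0,70],[0,0,0,0,0,-25,70],[0,0,0,0,0,-30,70],[0,0,0,15,0,-10,70],[0,0,0,40,0,0,70]]' && python3 -m creep '[[0,0,0,40,0,0,70],[0,0,0,40,0,0,70],[0,0,0,25,0,0,70],[0,0,0,0,0,0,70],[0,0,0,0,0,0,70]]'; python3 -c "
from h import *
o=get_obs();show('wrist','w7',o);show('scene','s7');show('top','t7')
print(o['ft_force'])
print(rel([.4619,.0901,.126]))
"
```

```text
clock: 7.75
position: [0.4746, 0.0249, 0.3779]
ee_rot: [0.657, 0.754, 0.001, 0.001]
ft_force: [1.1, -0.0, 0.5]
grip_width: 0.723
clock: 8.25
position: [0.4586, 0.1314, 0.3758]
ee_rot: [0.654, 0.757, -0.0, 0.0]
ft_force: [0.4, 0.8, 0.3]
grip_width: 0.727
[0.442205   0.77437971 0.3384703 ]
(array([ 2.78483246e-04, -9.68459563e-05, -3.56307874e-04]), array([-40.20154325,  -2.84884863, 249.98462794]), array([-40.22677794,  -2.90413588, 249.9799323 ]))
```

View pics/w7.png

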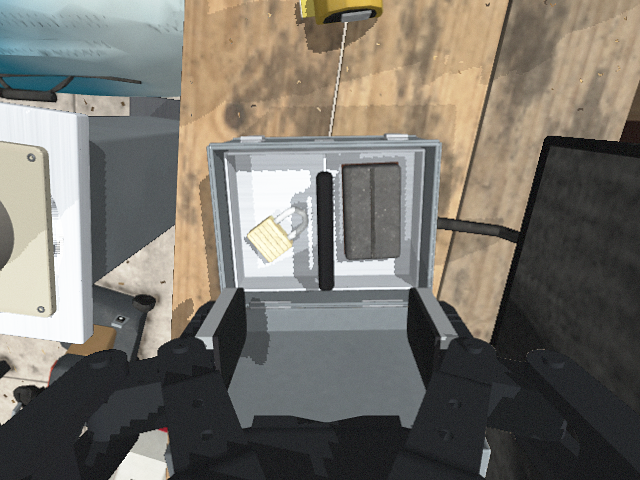

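View pics/s7.png

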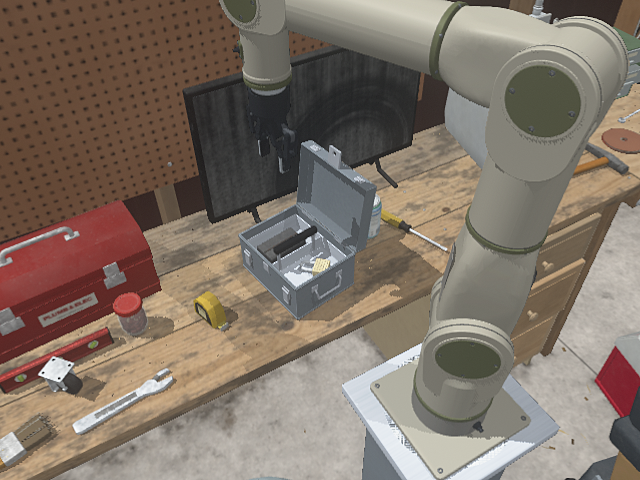

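View pics/t7.png

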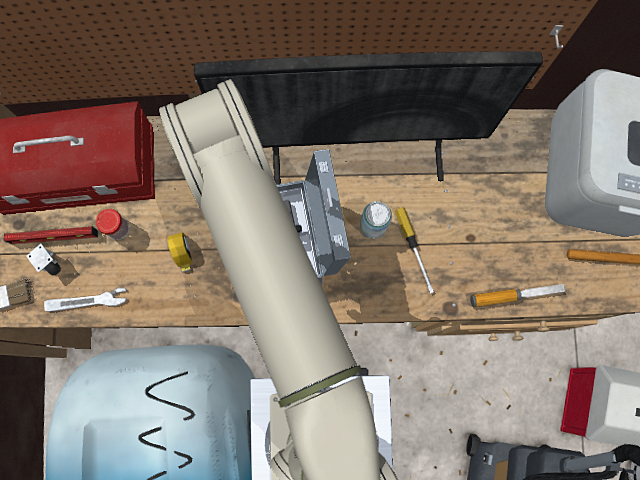

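Run:
```python
from h import *
np.set_printoptions(precision=4,suppress=True)
o=get_obs()
p=cv2.imread("pics/w7.png");C=cloud("wrist",np.load("pics/w7.npy"),o)
m=(p.max(2)<60);m[:165]=0;m[285:]=0;m[:,:310]=0;m[:,340:]=0
m&=abs(C[...,2]-.129)<.012
P=C[m];print(m.sum(),P[:,2].mean(),cv2.minAreaRect(P[:,:2].astype(np.float32)*1000))
q=w2px("wrist",[[*BOX[:2],.129]],o);print(q)
P0=P[:,:2].mean(0);v=np.linalg.svd(P[:,:2]-P0,full_matrices=False)[2][0];print(np.arctan2(v[1],v[0]),np.median(P,0))
# project onto box axes
c,s=np.cos(BOX[2]),np.sin(BOX[2]);D=(P[:,:2]-BOX[:2])@np.array([[c,-s],[s,c]])
print(np.percentile(D,[1,50,99],axis=0))
# whole-box: lid inner face plane from scene cam
for n in("scene",):
    C=cloud(n,np.load("pics/s7.npy"))
    Q=C[175:215,312:350].reshape(-1,3);Q=Q[Q[:,2]>0.1]
    D=(Q[:,:2]-BOX[:2])@np.array([[c,-s],[s,c]])
    for it in range(3):
        A=np.c_[Q[:,2],D[:,1],np.ones(len(Q))];k=np.linalg.lstsq(A,D[:,0],rcond=None)[0];e=A@k-D[:,0];g=abs(e)<.004
        print(k,len(Q),"lid deg",90+np.degrees(np.arctan(k[0])));Q=Q[g];D=D[g]
```

```text
1690 0.12762970999574577 ((462.96649169921875, 95.52067565917969), (14.942511558532715, 112.88272094726562), 9.104416847229004)
[[322.9509 236.7945]]
-1.4116632652079413 [0.4624 0.0999 0.1278]
[[-0.0606 -0.0056]
 [-0.0096  0.0019]
 [ 0.0491  0.0089]]
[-0.2265  0.282   0.1537] 1520 lid deg 77.23900890697746
[0.0111 0.0811 0.1184] 186 lid deg 90.63502671216548
[0.0111 0.0811 0.1184] 186 lid deg 90.63502671216548
```

Run:
```python
from h import *
np.set_printoptions(precision=4,suppress=True)
o=get_obs()
B=[.4622,.0915,-1.4117];c,s=np.cos(B[2]),np.sin(B[2]);W=np.array([[c,-s],[s,c]])
for n,f,(a,b,l,r) in(("wrist","w7",(315,405,270,390)),("scene","s7",(175,240,312,360))):
    C=cloud(n,np.load(f"pics/{f}.npy"),o);Q=C[a:b,l:r].reshape(-1,3);D=(Q[:,:2]-B[:2])@W
    g=(Q[:,2]>.12)&(abs(D[:,1])<.1)&(abs(D[:,0]-.1)<.1);Q=Q[g];D=D[g]
    best=None;rng=np.random.default_rng(0)
    for _ in range(2000):
        i=rng.choice(len(Q),3,replace=False);A=np.c_[Q[i,2],D[i,1],np.ones(3)]
        try:k=np.linalg.solve(A,D[i,0])
        except Exception:continue
        if abs(k[0])>1 or abs(k[1])>.3:continue
        e=abs(np.c_[Q[:,2],D[:,1],np.ones(len(Q))]@k-D[:,0])<.002
        if best is None or e.sum()>best[0]:best=(e.sum(),k)
    print(n,len(Q),best,"lid",90+np.degrees(np.arctan(best[1][0])))
p=cv2.imread("pics/s7.png")
for a,col in((1.6,(0,0,255)),(1.745,(0,255,0)),(1.9,(255,0,0))):
    for u in w2px("scene",lidpts([*B,a],[[-.172,.1115,0],[-.172,-.1115,0],[-.212,0,0]])): cv2.circle(p,tuple(int(round(x*8)) for x in u),12,col,-1,shift=3)
cv2.imwrite("pics/s7c.png",cv2.resize(p[130:330,220:420],None,fx=3,fy=3,interpolation=cv2.INTER_CUBIC))
```

```text
wrist 8132 (np.int64(8127), array([0.133 , 0.0044, 0.0995])) lid 97.57867754686303
scene 2117 (np.int64(1538), array([0.1314, 0.0034, 0.1016])) lid 97.48628916081823
```

View pics/s7c.png

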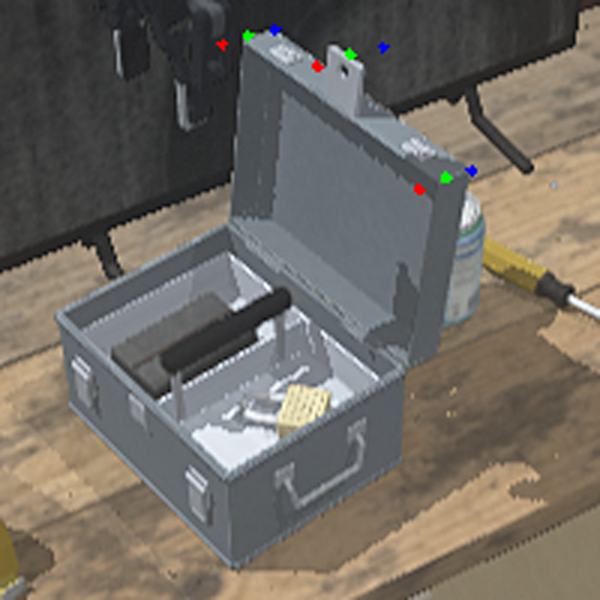

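```bash
sed -i 's/^BOX=.*/BOX=np.array([.4622,.0915,-1.4117])/' h.py; python3 -c "
from h import *
print(rel([.4618,.0925,.126]))"
```

```text
(array([ 2.79247436e-04, -9.46300189e-05, -1.62563078e-02]), array([-37.76563425,  -3.20618079, 249.98462794]), array([-37.8369848 ,  -2.66146602, 249.98023144]))
```

```bash
python3 -m creep '[[0,0,-0.016,-20,-1.5,0,70],[0,0,0,-18,-1.5,20,70],[0,0,0,0,0,40,70],[0,0,0,0,0,40,70],[0,0,0,0,0,40,70],[0,0,0,0,0,0,70],[0,0,0,0,0,0,70]]' 80; python3 -c "
from h import *
print(rel([.4618,.0925,.126]))
o=get_obs();show('wrist','w8',o)
print(w2px('wrist',[[*BOX[:2],.129]],o))"
```

```text
clock: 9.1
position: [0.4618, 0.093, 0.2369]
ee_rot: [0.648, 0.761, -0.0, 0.0]
ft_force: [0.0, 0.6, 0.5]
grip_width: 0.723
(array([-3.94195169e-05,  1.45802297e-04,  5.99154820e-04]), array([-5.09534380e-01, -6.56729170e-02,  1.10877071e+02]), array([-4.93330113e-01, -6.16026304e-02,  1.10877146e+02]))
[[326.35631711 243.79866266]]
```

View pics/w8.png

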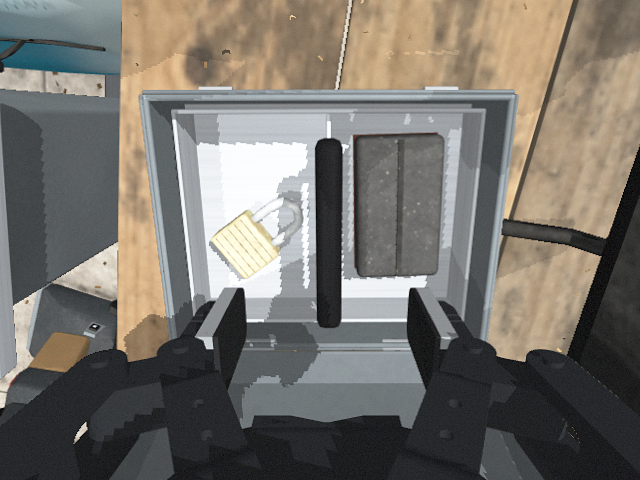

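Run:
```python
from h import *
np.set_printoptions(precision=4,suppress=True)
o=get_obs();T=camT("wrist",o);c,s=np.cos(BOX[2]),np.sin(BOX[2]);W=np.array([[c,-s],[s,c]])
for uv,z in(((355,136),.078),((442,134),.078),((436,276),.078),((355,274),.078),((245,245),.072),((290,205),.06),((329,140),.125),((329,326),.125),((317,235),.129),((341,235),.129)):
    r=T[:3,:3]@np.r_[rays("wrist",[uv])[0],1];P=T[:3,3]+r*(z-T[2,3])/r[2]
    print(uv,(P[:2]-BOX[:2])@W)
```

```text
(355, 136) [-0.0605  0.0206]
(442, 134) [-0.0619  0.0799]
(436, 276) [0.0423 0.0839]
(355, 274) [0.0406 0.0227]
(245, 245) [ 0.0196 -0.0599]
(290, 205) [-0.0085 -0.0264]
(329, 140) [-0.0606  0.0025]
(329, 326) [0.0575 0.0027]
(317, 235) [-0.0056 -0.0046]
(341, 235) [-0.0056  0.0097]
```

```bash
python3 -m creep '[[0,0,0,0.5,2.5,25,70],[0,0,0,0,0,30,70],[0,0,0,0,0,25,70],[0,0,0,0,0,15,70],[0,0,0,0,0,10,70],[0,0,0,0,0,6,70],[0,0,0,0,0,0,70],[0,0,0,0,0,0,70]]'; python3 -c "
from h import *
print(rel([.4618,.0925,.126]))
o=get_obs();show('wrist','w9',o)"
```

```text
clock: 9.95
position: [0.4646, 0.0948, 0.1258]
ee_rot: [0.648, 0.762, 0.001, 0.0]
ft_force: [-0.3, 0.7, 0.0]
grip_width: 0.724
(array([ 0.00142773, -0.00047893,  0.00188074]), array([-1.82398733, -3.08691222, -0.19757364]), array([-1.81808282, -3.09005126, -0.20285532]))
```

View pics/w9.png

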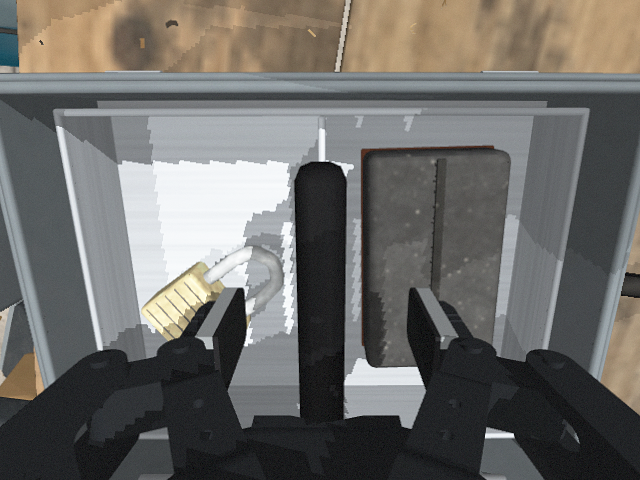

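```bash
python3 -m creep '[[0,0,0,0,-1.3,0,110],[0,0,0,0,0,0,150],[0,0,0,0,0,0,190],[0,0,0,0,0,0,230],[0,0,0,0,0,0,240],[0,0,0,0,0,0,240],[0,0,0,0,0,0,240],[0,0,0,0,0,0,240]]' 90; python3 -c "
from h import *
o=get_obs();print(o['position'],o['torque'],o['grip_width']*85);show('wrist','w10',o)"
```

```text
clock: 10.8
position: [0.4628, 0.0944, 0.1252]
ee_rot: [0.648, 0.762, 0.0, 0.0]
ft_force: [-1.8, -1.0, 6.4]
grip_width: 0.173
[0.46279502 0.09442983 0.12517979] [-0.08686303  0.33021258  0.07643131] 14.681728384988476
```

View pics/w10.png

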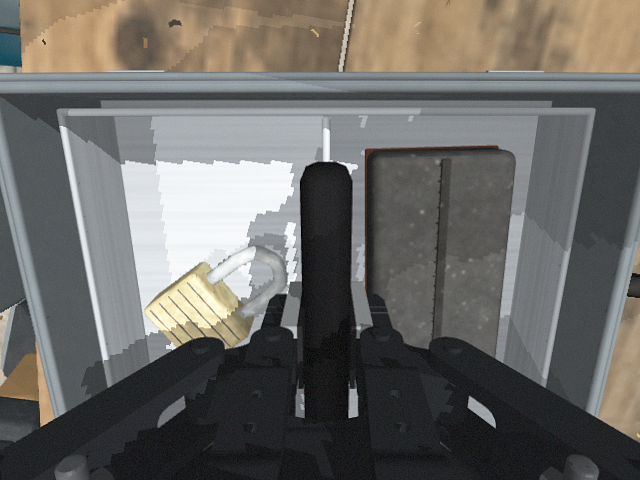

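```bash
python3 -m creep '[[0,0,0,0,0,-1,240],[0,0,0,0,0,-2,240],[0,0,0,0,0,-3,240],[0,0,0,0,0,-4,240],[0,0,0,0,0,-5,240],[0,0,0,0,0,-5,240],[0,0,0,0,0,-5,240],[0,0,0,0,0,-5,240]]' && python3 -m creep '[[0,0,0,0,0,-5,240],[0,0,0,0,0,-5,240],[0,0,0,0,0,-5,240],[0,0,0,0,0,-3,240],[0,0,0,0,0,-2,240],[0,0,0,0,0,0,240]]'; python3 -c "
from h import *
o=get_obs();print(o['position'],o['ft_force'],o['torque'],o['grip_width']*85);show('wrist','w11',o);show('scene','s11',None,(200,110,420,340),3)"
```

```text
clock: 11.65
position: [0.4626, 0.0944, 0.1553]
ee_rot: [0.648, 0.762, 0.0, 0.0]
ft_force: [0.8, -0.2, -7.6]
grip_width: 0.169
clock: 12.25
position: [0.4627, 0.0944, 0.175]
ee_rot: [0.648, 0.762, 0.0, 0.0]
ft_force: [0.4, 0.6, -7.3]
grip_width: 0.169
[0.46266562 0.09442259 0.17498219] [ 0.35812342  0.62555962 -7.33574334] [0.01126878 0.00831075 0.03195653] 14.332863795857616
```

View pics/w11.png

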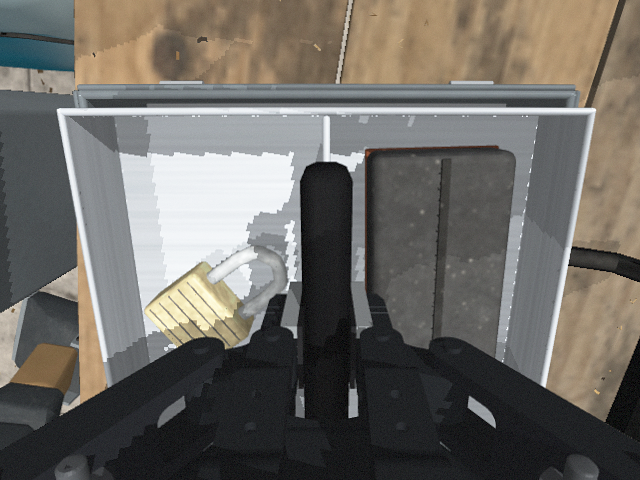

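View pics/s11.png

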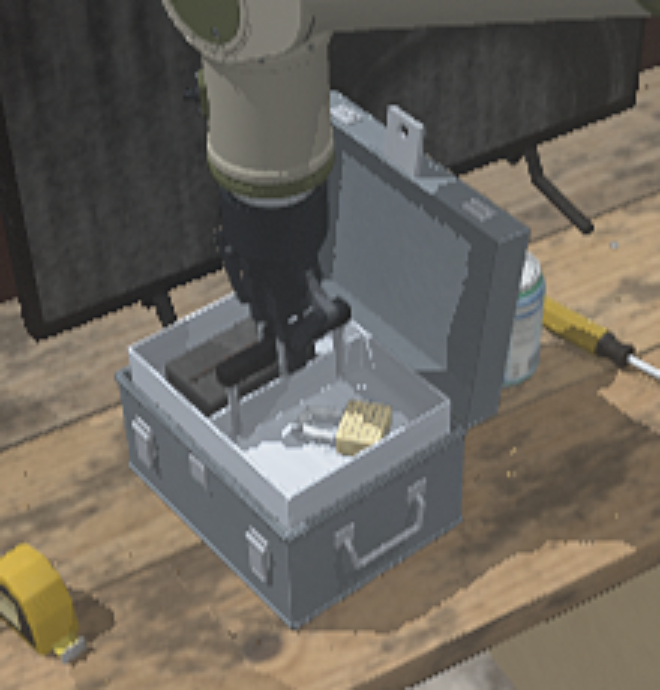

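```bash
python3 -m creep '[[0,0,0,0,0,-3,240],[0,0,0,0,0,-6,240],[0,0,0,0,0,-9,240],[0,0,0,0,0,-10,240],[0,0,0,0,0,-10,240],[0,0,0,0,0,-10,240],[0,0,0,0,0,-10,240],[0,0,0,0,0,-10,240]]' && python3 -m creep '[[0,0,0,0,0,-10,240],[0,0,0,0,0,-10,240],[0,0,0,0,0,-9,240],[0,0,0,0,0,-7,240],[0,0,0,0,0,-5,240],[0,0,0,0,0,-2,240],[0,0,0,0,0,0,240],[0,0,0,0,0,0,240]]' && python3 -m creep '[[0,0,0,0,0,0,240],[0,0,0,0,0,0,240],[0,0,0,0,0,0,240],[0,0,0,0,0,0,240],[0,0,0,0,0,0,240]]'; python3 -c "
from h import *
o=get_obs();print(o['position'],o['ft_force'],o['torque'],o['grip_width']*85,abs(o['joint_velocities']).max());show('wrist','w12',o);show('scene','s12',None,(200,80,420,340),2.3)
np.set_printoptions(precision=4,suppress=True)
B=BOX;c,s=np.cos(B[2]),np.sin(B[2]);W=np.array([[c,-s],[s,c]])
C=cloud('scene',np.load('pics/s12.npy')).reshape(-1,3);D=(C[:,:2]-B[:2])@W
g=(C[:,2]>.2)&(C[:,2]<.30)&(abs(D[:,1])<.1)&(abs(D[:,0]-.12)<.02)
r=np.polyfit(C[g,2],D[g,0],1);e=np.polyval(r,C[g,2])-D[g,0];print(g.sum(),'lid',90+np.degrees(np.arctan(r[0])),e.std())
# tray near rims
g=(C[:,2]>.243)&(C[:,2]<.257)&(abs(D[:,1])<.115)&(D[:,0]<.08)&(D[:,0]>-.09)
for lab,h in(('front',abs(D[:,0]+.077)<.006),('near',abs(D[:,1]+.102)<.006)):
    q=g&h;print(lab,q.sum(),np.percentile(C[q,2],[5,50,95]) if q.any() else '')
"
```

```text
clock: 13.15
position: [0.4626, 0.0944, 0.2438]
ee_rot: [0.648, 0.762, 0.0, 0.0]
ft_force: [0.3, 0.2, -5.9]
grip_width: 0.173
clock: 13.95
position: [0.4624, 0.0944, 0.2855]
ee_rot: [0.648, 0.762, -0.0, -0.0]
ft_force: [-0.8, -0.4, -6.8]
grip_width: 0.17
clock: 14.45
position: [0.4626, 0.0944, 0.2858]
ee_rot: [0.648, 0.762, 0.0, -0.0]
ft_force: [0.3, 0.7, -5.2]
grip_width: 0.171
[0.46260005 0.09437825 0.28578989] [ 0.26132782  0.68814823 -5.23867   ] [-0.00609943 -0.01072454  0.06556002] 14.498137965447171 0.0014914640494514712
1689 lid 81.3522954753094 0.006473505611282635
front 157 [0.2435 0.2464 0.2494]
near 166 [0.2433 0.2461 0.2493]
```

View pics/w12.png

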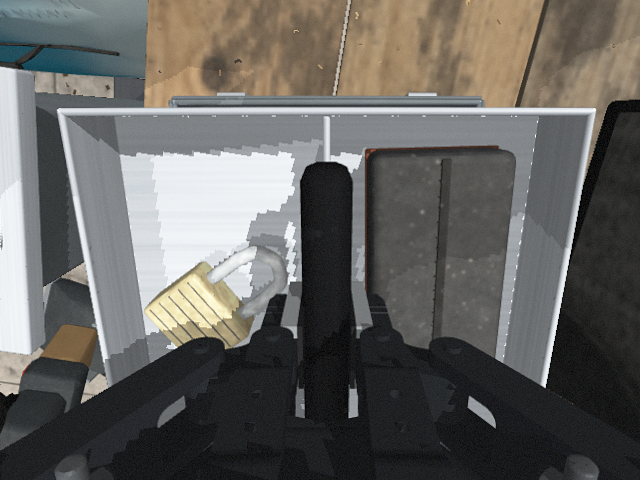

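View pics/s12.png

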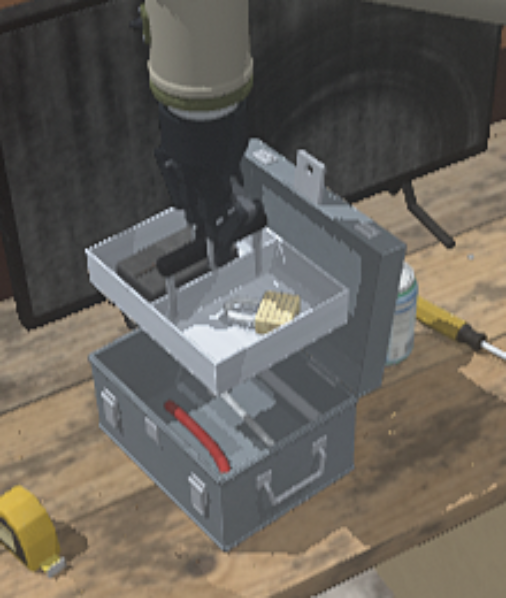

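Run:
```python
from h import *
B=BOX;c,s=np.cos(B[2]),np.sin(B[2]);W=np.array([[c,-s],[s,c]])
C=cloud("scene",np.load("pics/s12.npy"));Q=C[150:240,300:375].reshape(-1,3);D=(Q[:,:2]-B[:2])@W
g=(Q[:,2]>.12)&(abs(D[:,1])<.1)&(abs(D[:,0]-.11)<.05);Q=Q[g];D=D[g];best=(0,)
rng=np.random.default_rng(0)
for _ in range(3000):
    i=rng.choice(len(Q),3,replace=False)
    try:k=np.linalg.solve(np.c_[Q[i,2],D[i,1],np.ones(3)],D[i,0])
    except Exception:continue
    if abs(k[0])>1 or abs(k[1])>.1:continue
    e=abs(np.c_[Q[:,2],D[:,1],np.ones(len(Q))]@k-D[:,0])<.002
    if e.sum()>best[0]:best=(e.sum(),k)
print(len(Q),best,90+np.degrees(np.arctan(best[1][0])))
a=cv2.imread("pics/s7.png")[135:165,320:350];  # tab patch before
p,_=camera("scene")
b=p[130:170,315:355];r=cv2.matchTemplate(b,a,cv2.TM_CCOEFF_NORMED);print(cv2.minMaxLoc(r))
```

```text
2853 (np.int64(1215), array([0.1200484 , 0.00190298, 0.10421311])) 96.84550735764316
(0.22293239831924438, 0.9997026920318604, (0, 10), (5, 5))
```

```bash
python3 -c "
from workcell import *
print(get_obs()['clock'],hand_in())"
```

```text
the job is handed in; nothing more can be done
14.6 None
```

I opened the lid by its tab and left it standing. I then took the tray by its bar handle at a 90 N grip setting, raised it 161 mm straight up, and handed the job in at 14.6 s while still holding it. The pliers in the bottom of the box are now in view.

Last checks before handing in:
- **Lid:** plane fits put it at about 97–98° from closed, within the 90–110° range. It had not moved while the tray was lifted.
- **Tray height and level:** the underside is about 99 mm above the rim. Its front and near rims read the same height to within 0.3 mm, so it is level. It hangs over the box, only a few millimetres off centre.
- **Steadiness:** joint speeds were almost zero, and the wrist carried about 5–7 N downwards with almost no moment.
- **Contents:** the padlock and the sanding block are each still in their own compartment, and neither had shifted.
- **Things round the box:** I did not touch the tape measure, can or screwdriver, and they look unmoved in the pictures.

Two things did not agree at first:
- **Lid angle fits:** two of them were wrong, reading 77–91° before the tray grasp and 81° at the end. They had picked up points that were not on the lid. Outlier-rejecting fits gave the 97–98° above.
- **Box yaw:** my first estimate was about 0.016 rad off. It caused a sideways force of about 24 N at the end of the lid swing, which went away when I released the tab, and I corrected it before grasping the handle.

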